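Uncover the bending block and rock its locating key free

TASK

Lift the loose wooden cover off the round bending block and stand it rim down on the open bench. Then grip the tight red locating key and rock it side to side, so that it pushes back the brass keepers on both sides, until it comes free; draw it up and finish while still holding it, upright and just clear above its slot, about a finger's breadth or two over the block. Leave everything else on the bench where it is.

Things in the scene. Friction and masses are not known exactly. Their poses are not given: they have to be found in the camera images.
- block: Round wooden bending block, fixed to the bench: 240 mm across, its outer ring 78 mm high; a dark square insert (112 x 112 mm) in its middle stands 82 mm high. Origin at the centre of its underside, on the bench; z up. The key's slot is in the centre of the insert, its length along the block's x; the key rocks towards the block's +y and -y.
- slot (a point): Centre of the slot's mouth, on the insert's top, 82 mm above the bench; axes as the block's. The slot is 43 mm long in x. Its floor is 52 mm below this point; the lowest 12 mm is a groove 28 mm wide in y that keeps the key's round foot in place, above that it is 40 mm wide, and at the top two brass keepers lie over it on either side of the key's neck.
- key: Red hardwood locating key, about 120 g, upright in the slot, under the cover at the start; axes as the block's. 97 mm tall, 40 mm long in x. Origin at the centre of its underside. Foot 26 mm wide in y, 0 to 40 mm above the origin, rounded below: it rocks about a line along x 13 mm above the origin. Neck 16 mm wide in y, 40 to 97 mm. Seated: origin 30 mm above the bench, 45 mm of neck showing.
- cover: Loose round bentwood cover, open below, standing on the insert over the key; about 160 g. 100 mm across, 60 mm high (54 mm inside), wall 5 mm. In the middle of its top an upright dark knob, 24 mm across, 34 mm tall (60 to 94 mm above the origin). Origin at the centre of its rim, underneath; z up. Lift over 45 mm to clear the key. The bench is open at 200 mm left or right of the block.
- keeper_a (a joint): Brass strip 42 x 16 x 9 mm, flush with the insert's top, on the key's +y side. Slides stiffly (8 N) to the block's +y and stays where pushed: 0 to 0.001 m at the start, almost touching the neck, 4.5 mm over and 3 mm above the foot's shoulder, so a straight pull is stopped; 0.0065 is fully back (key rocked about 10 degrees). The foot passes with both keepers back 0.005 or more.
- keeper_b (a joint): The same brass keeper on the key's -y side; it slides to the block's -y, and its value grows likewise as the key pushes it back.
- segment_a: Bystander: curved light wooden rim segment, about 130 mm long, 26 mm high, lying beyond the block. Origin near its middle, on the bench.
- segment_b: Bystander: curved wooden rim segment, about 140 mm long, 22 mm high, on the left of the bench. Origin near its middle.
- segment_c: Bystander: curved wooden rim segment, about 115 mm long, 30 mm high, far right of the block. Origin near its middle.
- hammer: Bystander: hammer lying on the right.
- driver: Bystander: screwdriver lying on the left, beyond the block.
- glue: Bystander: white glue bottle, 56 mm across, 150 mm tall, standing far right.
- stop_pin: Bystander: small steel pin, 18 mm across, 22 mm tall, standing on the block's outer wooden ring, 95 mm from the block's centre on the block's +x side.
There are look-alikes about, which are no part of the job. What is shaped like the cover but orange or pink is not meant. What is shaped like the block but pink is not meant.

How it is judged:
By the outcome, as a careful person would: the job done as asked, in the order asked, and still so for the second after the job is handed in, while the arm keeps its last pose, push and grip.
It also fails if it takes over 51 s, if anything falls off the work surface, if the arm or the gripper's body presses on something with over 40 N, if the wrist force passes 120 N, or if a joint passes its speed limit or range.

ROBOT

A 6-joint arm with a two-finger parallel gripper is mounted at the origin on the work surface. World frame = base frame: x ahead of the robot, y to its left, z up, the work surface at z = 0. Lengths are in m, angles in rad, forces in N, time in s.
With the tool pointing down it reaches from about 0.325 to 0.775 m from the base axis. Payload 9.3 kg.
Tool frame: the origin (TCP) lies at the very end of the fingers, on their centre line; the grasp point (between the pads) lies 19 mm behind it; y points along the fingers, z is the direction in which the jaws open and shut, and the axes are right-handed (so a half turn about y gives the same grasp; the last joint's range is limited). The gripper opens to 85 mm and grips with 20 to 120 N. Pads are 22 mm wide; open, the fingers measure 114 mm over their backs; the gripper's body (76 mm by 85 mm) begins 54 mm behind the grasp point. The pads swing forward as they close: fully open they stand 13 mm farther back than shut.
Start: joints at [1.145, 0.259, 0.021, 1.334, 0, 1.418], TCP at [0.148, 0.53, 0.231] pointing down, gripper open.
Joint ranges: [-3.04, 3.04], [-0.91, 1.82], [-1.04, 1.36], [-1.92, 1.95], [-1.52, 1.45], [-3.14, 3.14]. Speed limits (rad/s): [2.22, 2.22, 2.79, 3.14, 3.14, 3.14].

INTERFACE

Orientations are given as a unit quaternion [x, y, z, w].
In Python, from station import ctrl, grab_frame, finder gives the robot as it stands.
- The arm moves only by the tool play_rows, never from a script. Its argument "rows" is a list of rows, each an object of numbers: "tx", "ty", "tz": the shift along the world's x, y, z in units of 25 mm (1.0 is 25 mm); "wx", "wy", "wz": the turn, a rotation vector about the world's x, y, z in units of 8 degrees (1.0 is 8 degrees); "gripper": the opening in per cent of the stroke, from 0 (shut) to 100 (fully open). In form: [{"tx": .., "ty": .., "tz": .., "wx": .., "wy": .., "wz": .., "gripper": ..}, ...]. A call has 1 to 20 rows; each row shifts and turns the commanded pose from where the row before left it; what a row does not reach is not made up. A row lasts 1/8 s, in which the tool goes at most 62.5 mm and 10.7 degrees, less where a joint would pass 70% of its speed; a pose out of reach is approached as far as the arm can. A call is refused whole if a number of a shift passes 1 or a number of a turn 1, either way. A call with a gripper value outside its range is refused whole. The fingers move at their own pace and stop on an object; "force" is the grip in N (left out, the last holds). Time passes only in rows, so rows that do not move let the fingers close. It gives the time, the measured TCP pose, the force and the opening at its end, in the units of the state.
- ctrl.sense(): the state, without advancing time (a new reading comes with each control period).
- grab_frame(name): name is "scene" or "top" or "wrist"; returns a dict with "frame" (420x560x3 uint8, red, green, blue), "fov_y" (degrees; the focal length in pixels is half the picture's height over the tangent of half this angle, whatever the lens; pixels are square), "cx", "cy" (the principal point, pixels), "world_from_camera" (4x4, takes a point from camera to world coordinates); the wrist camera has in their place "T_tool_cam" (4x4, takes a point from camera to tool coordinates, whose origin is the TCP and whose axes are the tool frame's). Camera axes: x right, y up, looking along -z (the intrinsics and any distortion apply to the point x, -y, -z); pixel columns grow to the right and rows downward; lengths in m; the calibration is good to about 2 mm. The wrist camera is an equidistant fisheye: a pixel r from the principal point sees the ray r / f radians off the axis. A picture is of the moment at which its call begins: read the wrist's pose just before it. There is no depth.
- ctrl.sign_off(): hands the job in, once; it reports no verdict.
Trained networks look in the newest picture that a camera, given by its name, has taken for a name from the list of things; names that differ only in an ending like _2 or _b are one class to them, and where a whole thing is asked for, a point or a joint stands for the part that bears it (a point fixed in the world has none). Each returns a list of dicts, best first, with "score" (0 to 1); they miss things now and then, are a little off and sometimes report something else, mostly with a low value. They report only what shows in the picture. A call takes as long as a camera call. They do not tell look-alikes from the thing itself.
- finder.boxes_of(target, camera): "rect" ([left, top, right, bottom] in pixels, round what is visible of it).
- finder.tip_of(target, camera): "pixel" ([column, row] in pixels: a listed point, or the origin of a listed thing).
The state is a dict: "clock": time; "joint_pos": joint angles; "qvel": joint speeds; "tau": joint torques, N m; "ee_pos": TCP position; "eef_rot": TCP orientation; "contact_force": force on the tool from outside, world axes, zero at the start; "wrist_torque": the same for the moment, N m; "grip_width": finger opening in m.
Only numpy, scipy, OpenCV 4.12 (cv2) and the standard library are available. Lean on these libraries where they do the work, as an engineer would, in place of code of your own. Each camera call takes 0.05 s, during which the arm holds its last target.

## Working session

There is one attempt and no reset: what is moved stays moved. The work goes in short steps, Python scripts to look and compute and a tool call to move; the robot and the scene stay as the last step left them, time stands still between calls to the robot, and variables do not carry over. Pictures are saved under pics/ and viewed, and the job is handed in when it is done.

Besides the shell and the picture viewer there is one more tool, called after ">>>" as a command line: name --argument value ..., lists and objects as JSON in quotes. play_rows: Moves the arm, as the interface text tells. Its arguments: {"type":"object","properties":{"rows":{"type":"array"},"force":{"type":"number"}},"required":["rows"]}

```bash
mkdir -p pics; ls; cat > h.py <<'E'
import numpy as np, cv2
from station import ctrl, grab_frame, finder
def snap(n,fn):
    g=grab_frame(n); cv2.imwrite('pics/'+fn,g['frame'][:,:,::-1]); return g
def ray(g,px):
    f=g['frame'].shape[0]/2/np.tan(np.radians(g['fov_y'])/2)
    d=np.array([(px[0]-g['cx'])/f,-(px[1]-g['cy'])/f,-1]); M=np.array(g['world_from_camera'])
    return M[:3,3],M[:3,:3]@d
def atz(g,px,z):
    o,d=ray(g,px); return o+d*(z-o[2])/d[2]
def proj(g,p):
    f=g['frame'].shape[0]/2/np.tan(np.radians(g['fov_y'])/2)
    M=np.array(g['world_from_camera']); c=M[:3,:3].T@(np.array(p)-M[:3,3])
    return [g['cx']-f*c[0]/c[2], g['cy']+f*c[1]/c[2]]
E
python3 - <<'E'
from h import *
print(ctrl.sense())
for c in ('scene','top','wrist'):
    g=snap(c,c+'0.png'); print(c,{k:v for k,v in g.items() if k!='frame'})
    for t in ('block','cover','stop_pin','slot','key'):
        print(t,finder.boxes_of(t,c)[:3] if t!='slot' else '',finder.tip_of(t,c)[:3])
E
```

```text
pics
{'clock': 0.0, 'joint_pos': array([1.14539522e+00, 2.59192675e-01, 2.07651261e-02, 1.33371939e+00,
       1.13612282e-05, 1.41818999e+00]), 'qvel': array([-0.00062727,  0.00109557,  0.00044668, -0.00086549, -0.00088187,
       -0.00344497]), 'tau': array([-4.57718706e-04, -5.55639982e+01,  3.44537008e+01,  1.35868049e-02,
       -2.43873656e-04,  4.96555117e-07]), 'ee_pos': array([0.14806839, 0.52939716, 0.23066724]), 'eef_rot': array([ 0.70099578, -0.09628866,  0.09600878, -0.70008265]), 'contact_force': array([ 0.67628185, -0.45879724, -0.02853664]), 'wrist_torque': array([ 0.02575486, -0.00462247, -0.01691822]), 'grip_width': 0.08541604711707429}
scene {'fov_y': 46.81193641833828, 'cx': 275.41660713874177, 'cy': 219.57801509755618, 'world_from_camera': array([[ 0.31364933, -0.59736792,  0.7380892 ,  1.37924977],
       [ 0.94952477,  0.20155746, -0.24036911, -0.29754552],
       [-0.00517859,  0.77622559,  0.63043399,  0.83338872],
       [ 0.        ,  0.        ,  0.        ,  1.        ]])}
block [{'rect': [103.2, 154.3, 196.6, 227.4], 'score': 0.9}, {'rect': [228.3, 199.4
[... 1887 characters left out ...]
1610725, 'cy': 216.64013082042592, 'T_tool_cam': array([[ 1.61488299e-03, -9.52697115e-01, -3.03917094e-01,
        -7.89229437e-02],
       [ 1.05509451e-03,  3.03918944e-01, -9.52697309e-01,
        -1.41564988e-01],
       [ 9.99998139e-01,  1.21783342e-03,  1.49597903e-03,
        -2.22627036e-04],
       [ 0.00000000e+00,  0.00000000e+00,  0.00000000e+00,
         1.00000000e+00]])}
block [{'rect': [104.5, 401.3, 131.1, 419.6], 'score': 0.57}] []
cover [{'rect': [0.0, 386.1, 26.6, 420.0], 'score': 0.96}, {'rect': [105.1, 400.8, 133.4, 420.0], 'score': 0.63}, {'rect': [106.2, 322.2, 140.7, 392.1], 'score': 0.56}] [{'pixel': [15.9, 398.7], 'score': 0.87}]
stop_pin [] []
slot  []
key [] []
```

View pics/scene0.png

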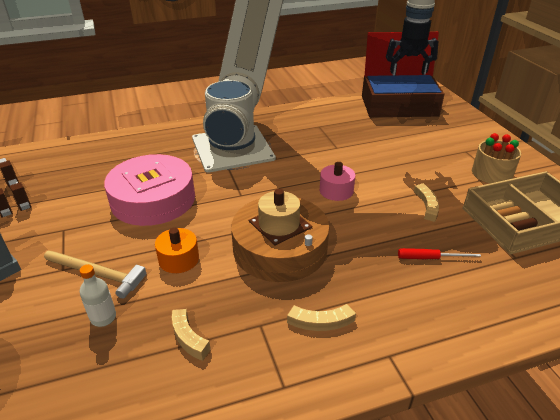

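View pics/top0.png

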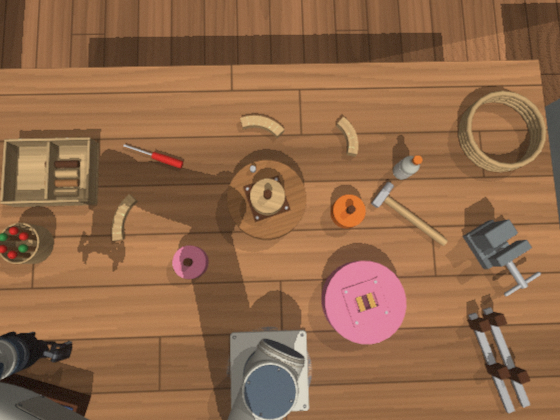

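```bash
python3 - <<'E'
import cv2
a=cv2.imread('pics/top0.png')[150:250,215:315]; b=cv2.imread('pics/scene0.png')[180:290,220:335]
cv2.imwrite('pics/c0.png',cv2.hconcat([cv2.resize(a,(400,440),interpolation=2),cv2.resize(b,(400,440),interpolation=2)]))
E
```

```text
(no output)
```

View pics/c0.png

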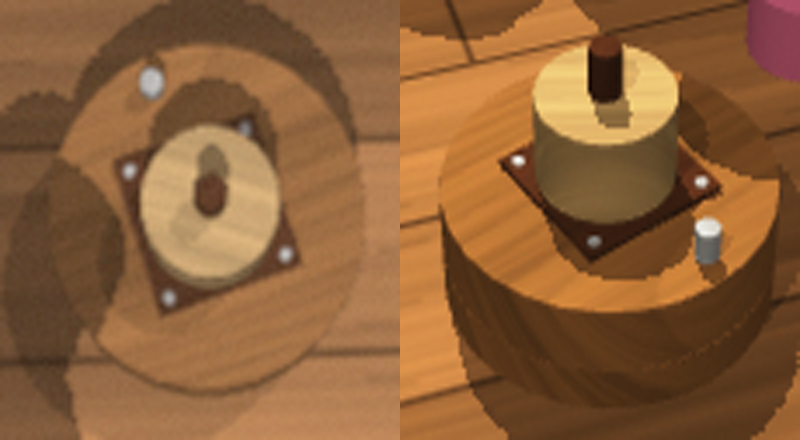

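The real cover (light wood) stands on the block at about (267,198) in the top picture. The orange and pink ones at (349,210) and (190,262) are decoys. The pin at (253,168) marks the block's +x, and the insert's four screws are visible in the same picture.

```bash
python3 - <<'E'
from h import *
T=grab_frame('top');S=grab_frame('scene')
P=[(247.25,188.9),(257,217.7),(286.5,208),(276.25,179.1)]
w=np.array([atz(T,p,.082) for p in P]); print(w, w.mean(0))
for i in range(4):
  d=w[(i+1)%4]-w[i]; print(np.linalg.norm(d), np.degrees(np.arctan2(d[1],d[0])))
Q=[(253.9,220),(306.5,225.5),(275.8,240.3)]
v=np.array([atz(S,p,.082) for p in Q]); print('scene',v, (v[0]+v[1])/2)
print('knob top T',atz(T,(215+210/4,150+190/4.4),.176),'S',atz(S,(220+205/3.478,180+45/4),.176))
print('pin top',atz(T,(252.8,168.3),.1), atz(S,(220+309/3.478,180+227/4),.1))
# outer ring circle
hsv=0
for n,p in (('orange',(349,208)),('pink',(190,262)),('pinkblock',(366,300)),('segc',(348,135)),('hammerhead',(382,195)),('sega',(262,124)),('driver',(180,162)),('segb',(123,217))): print(n,atz(T,p,.03)[:2])
E
```

```text
[[ 0.54284432  0.05238768  0.082     ]
 [ 0.45503244  0.02509609  0.082     ]
 [ 0.48193236 -0.0636796   0.082     ]
 [ 0.5707713  -0.03559602  0.082     ]] [ 0.51264511 -0.00544796  0.082     ]
0.09195519511326367 -162.7349587191932
0.09276167622366276 -73.14266815293
0.09317212384189684 17.542676242874563
0.09230952353984113 107.60999927547603
scene [[ 0.48422334 -0.06162712  0.082     ]
 [ 0.54516817  0.05306299  0.082     ]
 [ 0.57268083 -0.03427331  0.082     ]] [ 0.51469576 -0.00428207  0.082     ]
knob top T [ 0.51148923 -0.00720287  0.176     ] S [ 0.51340987 -0.00652686  0.176     ]
pin top [0.60140673 0.03392274 0.1       ] [0.60456298 0.03519767 0.1       ]
orange [ 0.48422771 -0.26231637]
pink [0.33052032 0.23318987]
pinkblock [ 0.20106615 -0.29892191]
segc [ 0.72076723 -0.27185293]
hammerhead [ 0.52287991 -0.36886627]
sega [0.76327811 0.0032036 ]
driver [0.64415633 0.26460207]
segb [0.47402612 0.43898972]
```

```bash
python3 - <<'E'
from h import *
from scipy.spatial.transform import Rotation as R
s=ctrl.sense(); r=R.from_quat(s['eef_rot']); print(s['clock'],s['ee_pos'],r.as_matrix().round(3))
for a in (17.4+90,17.4-90): # want tool z along this heading
  z=np.array([np.cos(np.radians(a)),np.sin(np.radians(a)),0]); y=np.array([0,0,-1.]); D=R.from_matrix(np.c_[np.cross(y,z),y,z])
  print(a,(D*r.inv()).as_rotvec()/np.radians(8))
E
```

```text
1.6 [0.14818645 0.52965879 0.23127901] [[ 0.963  0.     0.269]
 [-0.269 -0.     0.963]
 [ 0.    -1.    -0.   ]]
107.4 [4.63321473e-05 9.74323120e-05 4.12896991e+00]
-72.6 [ 1.28540934e-04 -6.11252815e-05 -1.83710301e+01]
```

>>> play_rows --rows '[{"tx":0.66,"ty":-0.98,"wz":0.2065,"gripper":100},{"tx":0.66,"ty":-0.98,"wz":0.2065,"gripper":100},{"tx":0.66,"ty":-0.98,"wz":0.2065,"gripper":100},{"tx":0.66,"ty":-0.98,"wz":0.2065,"gripper":100},{"tx":0.66,"ty":-0.98,"wz":0.2065,"gripper":100},{"tx":0.66,"ty":-0.98,"wz":0.2065,"gripper":100},{"tx":0.66,"ty":-0.98,"wz":0.2065,"gripper":100},{"tx":0.66,"ty":-0.98,"wz":0.2065,"gripper":100},{"tx":0.66,"ty":-0.98,"wz":0.2065,"gripper":100},{"tx":0.66,"ty":-0.98,"wz":0.2065,"gripper":100},{"tx":0.66,"ty":-0.98,"wz":0.2065,"gripper":100},{"tx":0.66,"ty":-0.98,"wz":0.2065,"gripper":100},{"tx":0.66,"ty":-0.98,"wz":0.2065,"gripper":100},{"tx":0.66,"ty":-0.98,"wz":0.2065,"gripper":100},{"tx":0.66,"ty":-0.98,"wz":0.2065,"gripper":100},{"tx":0.66,"ty":-0.98,"wz":0.2065,"gripper":100},{"tx":0.66,"ty":-0.98,"wz":0.2065,"gripper":100},{"tx":0.66,"ty":-0.98,"wz":0.2065,"gripper":100},{"tx":0.66,"ty":-0.98,"wz":0.2065,"gripper":100},{"tx":0.66,"ty":-0.98,"wz":0.2065,"gripper":100}]'

```text
schema error: expected keys tx, ty, tz, wx, wy, wz, gripper
```

>>> play_rows --rows '[{"tx":0.66,"ty":-0.98,"tz":0,"wx":0,"wy":0,"wz":0.2065,"gripper":100},{"tx":0.66,"ty":-0.98,"tz":0,"wx":0,"wy":0,"wz":0.2065,"gripper":100},{"tx":0.66,"ty":-0.98,"tz":0,"wx":0,"wy":0,"wz":0.2065,"gripper":100},{"tx":0.66,"ty":-0.98,"tz":0,"wx":0,"wy":0,"wz":0.2065,"gripper":100},{"tx":0.66,"ty":-0.98,"tz":0,"wx":0,"wy":0,"wz":0.2065,"gripper":100},{"tx":0.66,"ty":-0.98,"tz":0,"wx":0,"wy":0,"wz":0.2065,"gripper":100},{"tx":0.66,"ty":-0.98,"tz":0,"wx":0,"wy":0,"wz":0.2065,"gripper":100},{"tx":0.66,"ty":-0.98,"tz":0,"wx":0,"wy":0,"wz":0.2065,"gripper":100},{"tx":0.66,"ty":-0.98,"tz":0,"wx":0,"wy":0,"wz":0.2065,"gripper":100},{"tx":0.66,"ty":-0.98,"tz":0,"wx":0,"wy":0,"wz":0.2065,"gripper":100},{"tx":0.66,"ty":-0.98,"tz":0,"wx":0,"wy":0,"wz":0.2065,"gripper":100},{"tx":0.66,"ty":-0.98,"tz":0,"wx":0,"wy":0,"wz":0.2065,"gripper":100},{"tx":0.66,"ty":-0.98,"tz":0,"wx":0,"wy":0,"wz":0.2065,"gripper":100},{"tx":0.66,"ty":-0.98,"tz":0,"wx":0,"wy":0,"wz":0.2065,"gripper":100},{"tx":0.66,"ty":-0.98,"tz":0,"wx":0,"wy":0,"wz":0.2065,"gripper":100},{"tx":0.66,"ty":-0.98,"tz":0,"wx":0,"wy":0,"wz":0.2065,"gripper":100},{"tx":0.66,"ty":-0.98,"tz":0,"wx":0,"wy":0,"wz":0.2065,"gripper":100},{"tx":0.66,"ty":-0.98,"tz":0,"wx":0,"wy":0,"wz":0.2065,"gripper":100},{"tx":0.66,"ty":-0.98,"tz":0,"wx":0,"wy":0,"wz":0.2065,"gripper":100},{"tx":0.66,"ty":-0.98,"tz":0,"wx":0,"wy":0,"wz":0.2065,"gripper":100}]'

```text
clock: 4.1
ee_pos: [0.4787, 0.0388, 0.2314]
eef_rot: [0.699, 0.107, -0.107, -0.699]
contact_force: [-0.5, 0.4, 0.2]
grip_width: 0.0853
```

>>> play_rows --rows '[{"tx":0.69,"ty":-0.93,"tz":0,"wx":0,"wy":0,"wz":0,"gripper":100},{"tx":0.68,"ty":-0.93,"tz":0,"wx":0,"wy":0,"wz":0,"gripper":100},{"tx":0,"ty":0,"tz":-0.5,"wx":0,"wy":0,"wz":0,"gripper":100},{"tx":0,"ty":0,"tz":-0.8,"wx":0,"wy":0,"wz":0,"gripper":100},{"tx":0,"ty":0,"tz":-0.8,"wx":0,"wy":0,"wz":0,"gripper":100},{"tx":0,"ty":0,"tz":-0.7,"wx":0,"wy":0,"wz":0,"gripper":100},{"tx":0,"ty":0,"tz":-0.46,"wx":0,"wy":0,"wz":0,"gripper":100},{"tx":0,"ty":0,"tz":0,"wx":0,"wy":0,"wz":0,"gripper":100}]'

```text
clock: 5.1
ee_pos: [0.5117, -0.0064, 0.1491]
eef_rot: [-0.699, -0.107, 0.108, 0.699]
contact_force: [-0.7, 0.4, -0.6]
grip_width: 0.0855
```

```bash
python3 - <<'E'
from h import *
a=snap('scene','s1.png')['frame'];b=snap('wrist','w1.png')['frame']
cv2.imwrite('pics/c1.png',cv2.hconcat([cv2.resize(a[140:290,200:350],(400,400)),cv2.resize(b,(400,300)).copy() if 0 else cv2.resize(b[:,70:490],(400,400))])[:,:,::-1])
E
```

```text
(no output)
```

View pics/c1.png

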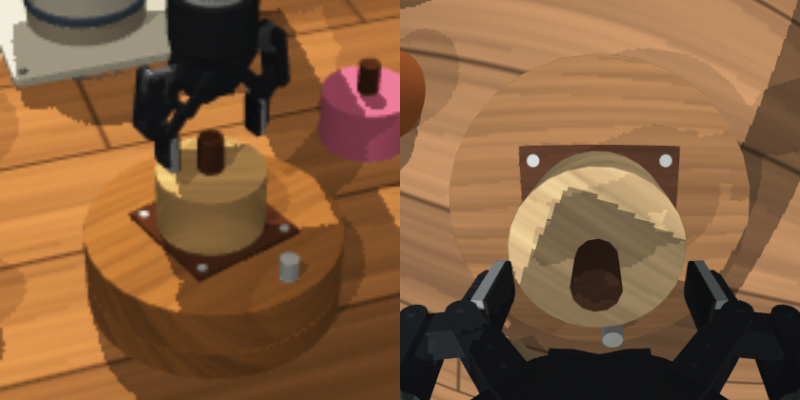

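The pads straddle the knob and it is centred between them. The insert's edges are square to the jaws, so the yaw is right.

>>> play_rows --force 40 --rows '[{"tx":0,"ty":0,"tz":0,"wx":0,"wy":0,"wz":0,"gripper":0},{"tx":0,"ty":0,"tz":0,"wx":0,"wy":0,"wz":0,"gripper":0},{"tx":0,"ty":0,"tz":0,"wx":0,"wy":0,"wz":0,"gripper":0},{"tx":0,"ty":0,"tz":0,"wx":0,"wy":0,"wz":0,"gripper":0},{"tx":0,"ty":0,"tz":0,"wx":0,"wy":0,"wz":0,"gripper":0},{"tx":0,"ty":0,"tz":0,"wx":0,"wy":0,"wz":0,"gripper":0}]'

```text
clock: 5.95
ee_pos: [0.5125, -0.0069, 0.1499]
eef_rot: [0.699, 0.107, -0.107, -0.699]
contact_force: [-0.5, -0.2, 2.7]
grip_width: 0.0227
```

>>> play_rows --rows '[{"tx":0,"ty":0,"tz":0.3,"wx":0,"wy":0,"wz":0,"gripper":0},{"tx":0,"ty":0,"tz":0.6,"wx":0,"wy":0,"wz":0,"gripper":0},{"tx":0,"ty":0,"tz":0.8,"wx":0,"wy":0,"wz":0,"gripper":0},{"tx":0,"ty":0,"tz":0.8,"wx":0,"wy":0,"wz":0,"gripper":0},{"tx":0,"ty":0,"tz":0.5,"wx":0,"wy":0,"wz":0,"gripper":0},{"tx":0,"ty":0.4,"tz":0,"wx":0,"wy":0,"wz":0,"gripper":0},{"tx":-0.1,"ty":0.9,"tz":0,"wx":0,"wy":0,"wz":0,"gripper":0},{"tx":-0.1,"ty":1,"tz":0,"wx":0,"wy":0,"wz":0,"gripper":0},{"tx":-0.1,"ty":1,"tz":0,"wx":0,"wy":0,"wz":0,"gripper":0},{"tx":-0.1,"ty":1,"tz":0,"wx":0,"wy":0,"wz":0,"gripper":0},{"tx":-0.1,"ty":1,"tz":0,"wx":0,"wy":0,"wz":0,"gripper":0},{"tx":0,"ty":1,"tz":0,"wx":0,"wy":0,"wz":0,"gripper":0},{"tx":0,"ty":1,"tz":0,"wx":0,"wy":0,"wz":0,"gripper":0},{"tx":0,"ty":0.7,"tz":0,"wx":0,"wy":0,"wz":0,"gripper":0},{"tx":0,"ty":0.3,"tz":0,"wx":0,"wy":0,"wz":0,"gripper":0},{"tx":0,"ty":0,"tz":0,"wx":0,"wy":0,"wz":0,"gripper":0}]'

```text
clock: 7.95
ee_pos: [0.4998, 0.2008, 0.2245]
eef_rot: [0.699, 0.107, -0.107, -0.699]
contact_force: [0.3, 0.0, -1.5]
grip_width: 0.0227
```

```bash
python3 - <<'E'
from h import *
a=snap('scene','s2.png')['frame'];b=snap('top','t2.png')['frame'];print(ctrl.sense()['contact_force'])
cv2.imwrite('pics/c2.png',cv2.hconcat([cv2.resize(a[130:290,200:360],(400,400)),cv2.resize(b[130:290,160:320],(400,400))])[:,:,::-1])
E
```

```text
[ 0.32901002  0.65343743 -1.4693001 ]
```

View pics/c2.png

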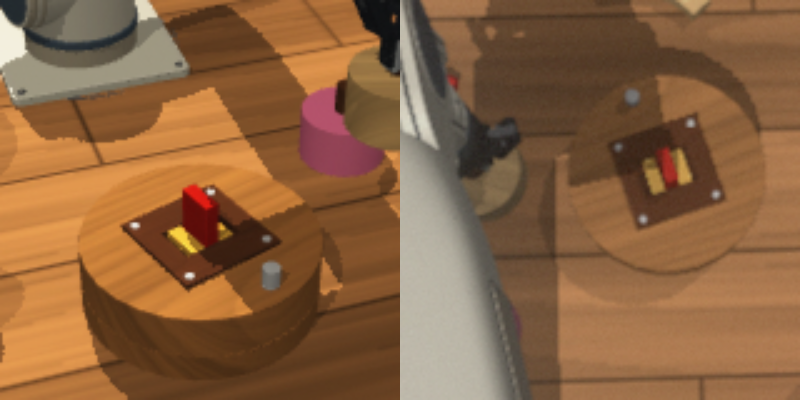

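>>> play_rows --rows '[{"tx":0,"ty":0,"tz":-0.5,"wx":0,"wy":0,"wz":0,"gripper":0},{"tx":0,"ty":0,"tz":-0.9,"wx":0,"wy":0,"wz":0,"gripper":0},{"tx":0,"ty":0,"tz":-1,"wx":0,"wy":0,"wz":0,"gripper":0},{"tx":0,"ty":0,"tz":-1,"wx":0,"wy":0,"wz":0,"gripper":0},{"tx":0,"ty":0,"tz":-1,"wx":0,"wy":0,"wz":0,"gripper":0},{"tx":0,"ty":0,"tz":-0.8,"wx":0,"wy":0,"wz":0,"gripper":0},{"tx":0,"ty":0,"tz":-0.5,"wx":0,"wy":0,"wz":0,"gripper":0},{"tx":0,"ty":0,"tz":-0.3,"wx":0,"wy":0,"wz":0,"gripper":0},{"tx":0,"ty":0,"tz":-0.15,"wx":0,"wy":0,"wz":0,"gripper":0},{"tx":0,"ty":0,"tz":-0.06,"wx":0,"wy":0,"wz":0,"gripper":0},{"tx":0,"ty":0,"tz":0,"wx":0,"wy":0,"wz":0,"gripper":0}]'

```text
clock: 9.43
ee_pos: [0.5001, 0.2007, 0.0699]
eef_rot: [-0.699, -0.107, 0.107, 0.699]
contact_force: [1.1, -0.4, -0.5]
grip_width: 0.0229
```

>>> play_rows --rows '[{"tx":0,"ty":0,"tz":-0.04,"wx":0,"wy":0,"wz":0,"gripper":0},{"tx":0,"ty":0,"tz":-0.03,"wx":0,"wy":0,"wz":0,"gripper":0},{"tx":0,"ty":0,"tz":0,"wx":0,"wy":0,"wz":0,"gripper":0}]'

```text
clock: 9.8
ee_pos: [0.5001, 0.2006, 0.068]
eef_rot: [0.699, 0.107, -0.107, -0.699]
contact_force: [0.8, -0.6, 1.1]
grip_width: 0.0229
```

Contact has begun, since the z force has turned from -1.5 N to +1.1 N. I'll release.

>>> play_rows --rows '[{"tx":0,"ty":0,"tz":0,"wx":0,"wy":0,"wz":0,"gripper":30},{"tx":0,"ty":0,"tz":0,"wx":0,"wy":0,"wz":0,"gripper":60},{"tx":0,"ty":0,"tz":0,"wx":0,"wy":0,"wz":0,"gripper":70},{"tx":0,"ty":0,"tz":0,"wx":0,"wy":0,"wz":0,"gripper":70},{"tx":0,"ty":0,"tz":0.4,"wx":0,"wy":0,"wz":0,"gripper":70},{"tx":0,"ty":0,"tz":0.8,"wx":0,"wy":0,"wz":0,"gripper":70},{"tx":0,"ty":0,"tz":1,"wx":0,"wy":0,"wz":0,"gripper":70},{"tx":0,"ty":0,"tz":1,"wx":0,"wy":0,"wz":0,"gripper":70},{"tx":0,"ty":0,"tz":1,"wx":0,"wy":0,"wz":0,"gripper":70},{"tx":0,"ty":0,"tz":0.8,"wx":0,"wy":0,"wz":0,"gripper":70},{"tx":0,"ty":-0.5,"tz":0,"wx":0,"wy":0,"wz":0,"gripper":70},{"tx":0,"ty":-1,"tz":0,"wx":0,"wy":0,"wz":0,"gripper":70},{"tx":0,"ty":-1,"tz":0,"wx":0,"wy":0,"wz":0,"gripper":70}]'

```text
clock: 11.42
ee_pos: [0.4994, 0.1369, 0.192]
eef_rot: [0.699, 0.107, -0.108, -0.699]
contact_force: [-0.1, -0.1, 0.3]
grip_width: 0.0596
```

```bash
python3 - <<'E'
from h import *
s=ctrl.sense();print(s['ee_pos'],s['clock'])
A=snap('scene','s3.png');B=snap('top','t3.png');W=snap('wrist','w3.png')
print(finder.tip_of('slot','scene'),finder.tip_of('key','scene'),finder.boxes_of('key','top'))
a=A['frame'];b=B['frame']
cv2.imwrite('pics/c3.png',cv2.hconcat([cv2.resize(a[170:270,230:330],(400,400)),cv2.resize(b[160:240,225:305],(400,400))])[:,:,::-1])
E
```

```text
[0.49937364 0.13690534 0.19197284] 11.425
[{'pixel': [145.8, 178.9], 'score': 0.76}, {'pixel': [280.3, 223.9], 'score': 0.67}] [{'pixel': [277.6, 236.3], 'score': 0.6}, {'pixel': [319.4, 321.2], 'score': 0.29}] [{'rect': [257.6, 196.0, 264.3, 209.7], 'score': 0.66}, {'rect': [262.9, 186.5, 269.8, 204.0], 'score': 0.54}]
```

View pics/c3.png

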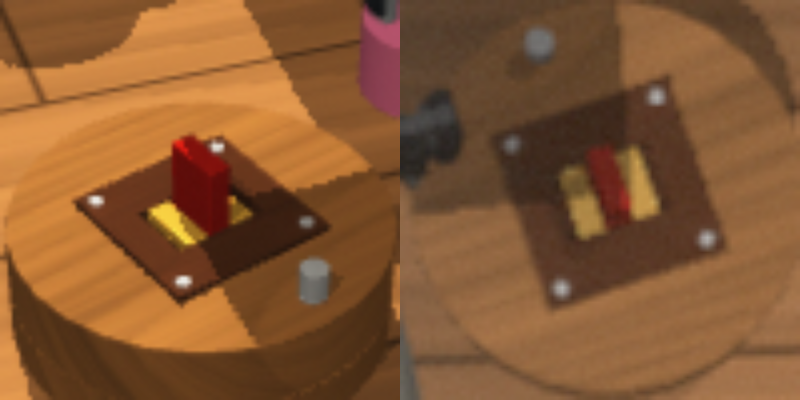

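View pics/s3.png

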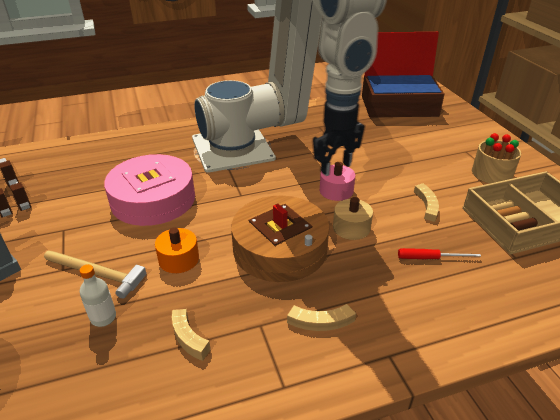

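View pics/w3.png

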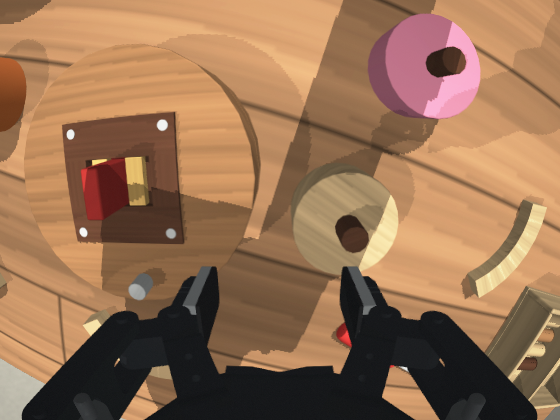

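The cover stands upright on the bench at (353,217) in the scene picture. The key and all four screws are clear, so I'll refine the centre and yaw from them.

```bash
python3 - <<'E'
from h import *
T=grab_frame('top');S=grab_frame('scene')
def report(w):
  w=np.array(w);c=w.mean(0);d=w-c;
  ang=[np.degrees(np.arctan2(*(w[(i+1)%4]-w[i])[1::-1]))%90 for i in range(4)]
  print(c,np.round(ang,1),np.mean(ang),np.linalg.norm(d,axis=1))
  return c
ct=report([atz(T,(225+x/5,160+y/5),.082) for x,y in [(112,145),(256,96),(307,240),(162,289)]])
cs=report([atz(S,(230+x/4,170+y/4),.082) for x,y in [(96,201),(217,147),(307,222),(183,282)]])
# wrist
s=ctrl.sense();W=grab_frame('wrist')
from scipy.spatial.transform import Rotation as R
f=210/np.tan(np.radians(W['fov_y']/2)); M=np.array(W['T_tool_cam']); Rt=R.from_quat(s['eef_rot']).as_matrix()
def wz(px,z):
  u=np.array([px[0]-W['cx'],px[1]-W['cy']]); r=np.hypot(*u); th=r/f
  d=np.array([np.sin(th)*u[0]/r,-np.sin(th)*u[1]/r,-np.cos(th)])
  d=Rt@M[:3,:3]@d; o=Rt@M[:3,3]+s['ee_pos']; return o+d*(z-o[2])/d[2]
cw=report([wz(p,.082) for p in [(70,134.5),(162,125.5),(171,233.5),(83.5,232)]])
for g,c in ((T,ct),(S,cs)):
  print([np.round(proj(g,c+np.array([0,0,.045])),1)])
print(s['ee_pos'])
E
```

```text
[ 0.51240933 -0.00573978  0.082     ] [17.7 17.5 17.3 17.7] 17.569952001444456 [0.06507317 0.06521186 0.06519838 0.0648803 ]
[ 0.51539344 -0.00406005  0.082     ] [17.4 17.3 17.6 17.1] 17.323631741106965 [0.06502423 0.0652691  0.06501448 0.06547849]
[ 0.51348294 -0.00299811  0.082     ] [17.2 17.7 17.4 17.9] 17.539124998754787 [0.06536476 0.06477075 0.06517489 0.06473758]
[array([266.9, 195.9])]
[array([280.2, 208.3])]
[0.49984199 0.13859997 0.19257079]
```

>>> play_rows --rows '[{"tx":0.1,"ty":-1,"tz":0,"wx":0,"wy":0,"wz":0,"gripper":70},{"tx":0.1,"ty":-1,"tz":0,"wx":0,"wy":0,"wz":0,"gripper":70},{"tx":0.1,"ty":-1,"tz":0,"wx":0,"wy":0,"wz":0,"gripper":70},{"tx":0.1,"ty":-1,"tz":0,"wx":0,"wy":0,"wz":0,"gripper":70},{"tx":0.1,"ty":-1,"tz":0,"wx":0,"wy":0,"wz":0,"gripper":70},{"tx":0.05,"ty":-0.5,"tz":0,"wx":0,"wy":0,"wz":0,"gripper":70},{"tx":0,"ty":-0.2,"tz":0,"wx":0,"wy":0,"wz":0,"gripper":70},{"tx":0,"ty":0,"tz":0,"wx":0,"wy":0,"wz":0,"gripper":70}]'

```text
clock: 12.88
ee_pos: [0.5136, -0.004, 0.1928]
eef_rot: [-0.699, -0.107, 0.107, 0.699]
contact_force: [-0.2, 0.3, 0.2]
grip_width: 0.0601
```

```bash
python3 - <<'E'
from h import *
s=ctrl.sense();print(s['ee_pos'],s['clock'])
W=snap('wrist','w4.png')
cv2.imwrite('pics/w4c.png',cv2.resize(W['frame'][120:400,120:440],(800,600) if 0 else (640,560),interpolation=cv2.INTER_CUBIC)[:,:,::-1])
E
```

```text
[ 0.51363983 -0.0040035   0.19275541] 12.875
```

View pics/w4c.png

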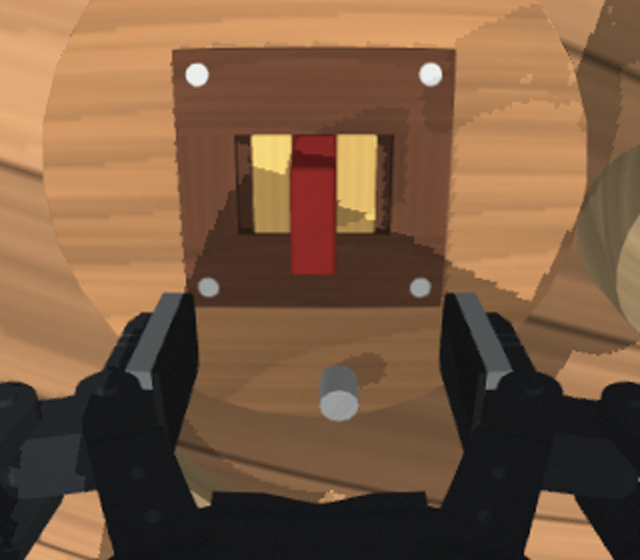

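```bash
cat >> h.py <<'E'
from scipy.spatial.transform import Rotation as R
def wrist_z(W,s,px,z):
  f=210/np.tan(np.radians(W['fov_y']/2)); M=np.array(W['T_tool_cam']); Rt=R.from_quat(s['eef_rot']).as_matrix()
  u=np.array([px[0]-W['cx'],px[1]-W['cy']]); r=np.hypot(*u); th=r/f
  d=np.array([np.sin(th)*u[0]/r,-np.sin(th)*u[1]/r,-np.cos(th)])
  d=Rt@M[:3,:3]@d; o=Rt@M[:3,3]+s['ee_pos']; return o+d*(z-o[2])/d[2]
E
python3 - <<'E'
from h import *
s=ctrl.sense();W=grab_frame('wrist')
w=np.array([wrist_z(W,s,(120+x/2,120+y/2),.082) for x,y in [(197,75),(431,75),(420,288),(208,288)]])
print(w,w.mean(0),[np.degrees(np.arctan2(*(w[(i+1)%4]-w[i])[1::-1]))%90 for i in range(4)])
Rt=R.from_quat(s['eef_rot']).as_matrix();print(Rt.round(4),np.degrees(np.arctan2(Rt[1,2],Rt[0,2])))
k=np.array([wrist_z(W,s,(120+x/2,120+y/2),.127) for x,y in [(292,274),(335,274),(335,167),(291,167)]]);print(k,k.mean(0))
print(np.array([-np.sin(np.radians(17.5)),np.cos(np.radians(17.5)),0])@(w.mean(0)-s['ee_pos']))
E
```

```text
[[ 0.48258315 -0.06328963  0.082     ]
 [ 0.45522796  0.02452851  0.082     ]
 [ 0.54296859  0.05179696  0.082     ]
 [ 0.57050486 -0.03606059  0.082     ]] [ 0.51282114 -0.00575619  0.082     ] [np.float64(17.301717247048117), np.float64(17.26444638416403), np.float64(17.40200445733329), np.float64(17.20756992412973)]
[[ 9.541e-01 -0.000e+00 -2.996e-01]
 [ 2.996e-01  2.000e-04  9.541e-01]
 [ 0.000e+00 -1.000e+00  2.000e-04]] 107.43274843149868
[[ 0.53236643 -0.00738098  0.127     ]
 [ 0.52786134  0.00699637  0.127     ]
 [ 0.49093152 -0.0048844   0.127     ]
 [ 0.49526797 -0.01877258  0.127     ]] [ 0.51160682 -0.0060104   0.127     ]
-0.0016212845951167098
```

>>> play_rows --force 80 --rows '[{"tx":-0.03,"ty":-0.06,"tz":-0.4,"wx":0,"wy":0,"wz":0,"gripper":70},{"tx":0,"ty":0,"tz":-0.9,"wx":0,"wy":0,"wz":0,"gripper":70},{"tx":0,"ty":0,"tz":-1,"wx":0,"wy":0,"wz":0,"gripper":70},{"tx":0,"ty":0,"tz":-0.9,"wx":0,"wy":0,"wz":0,"gripper":70},{"tx":0,"ty":0,"tz":-0.5,"wx":0,"wy":0,"wz":0,"gripper":70},{"tx":0,"ty":0,"tz":-0.25,"wx":0,"wy":0,"wz":0,"gripper":60},{"tx":0,"ty":0,"tz":0,"wx":0,"wy":0,"wz":0,"gripper":40}]'

```text
clock: 13.85
ee_pos: [0.513, -0.0058, 0.094]
eef_rot: [-0.699, -0.107, 0.107, 0.699]
contact_force: [-0.6, -0.1, -0.1]
grip_width: 0.0352
```

```bash
python3 - <<'E'
from h import *
a=snap('scene','s5.png')['frame'];b=snap('wrist','w5.png')['frame']
cv2.imwrite('pics/c5.png',cv2.hconcat([cv2.resize(a[170:270,230:330],(400,400)),cv2.resize(b[120:400,140:420],(400,400))])[:,:,::-1])
E
```

```text
(no output)
```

View pics/c5.png

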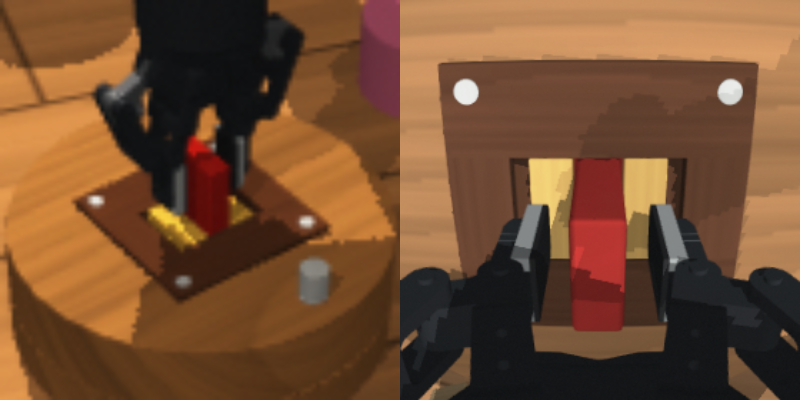

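Both pads stand on either side of the neck, with the key centred between them. Closing.

>>> play_rows --force 80 --rows '[{"tx":0,"ty":0,"tz":0,"wx":0,"wy":0,"wz":0,"gripper":0},{"tx":0,"ty":0,"tz":0,"wx":0,"wy":0,"wz":0,"gripper":0},{"tx":0,"ty":0,"tz":0,"wx":0,"wy":0,"wz":0,"gripper":0},{"tx":0,"ty":0,"tz":0,"wx":0,"wy":0,"wz":0,"gripper":0},{"tx":0,"ty":0,"tz":0,"wx":0,"wy":0,"wz":0,"gripper":0}]'

```text
clock: 14.58
ee_pos: [0.5133, -0.0059, 0.0948]
eef_rot: [0.699, 0.108, -0.107, -0.699]
contact_force: [-0.3, 0.5, 6.0]
grip_width: 0.0148
```

```bash
python3 - <<'E'
from h import *
s=ctrl.sense();print(s)
# arc plan: pivot at grip axis, z=.043 ; TCP z
y=np.array([-np.sin(np.radians(17.4)),np.cos(np.radians(17.4)),0]);x=np.array([y[1],-y[0],0])
L=s['ee_pos'][2]-.043
for a in (2,4,6,8,10,11,12):
  t=np.radians(a); # tilt toward +y : rotation about -x
  d=y*L*np.sin(t)+np.array([0,0,L*(np.cos(t)-1)]); print(a,(d/.025).round(3), (-x*a/8).round(3))
E
```

```text
{'clock': 14.575, 'joint_pos': array([-1.75081934e-01,  2.76184785e-01, -3.18344074e-01,  9.74853632e-01,
        5.71171281e-05, -4.78977612e-01]), 'qvel': array([ 0.00168725, -0.00132088, -0.00083198,  0.00095022,  0.00017497,
       -0.00051664]), 'tau': array([-1.29252523e-01, -4.97788882e+01,  2.87726748e+01, -4.00166139e-01,
       -4.44242789e-02,  2.54677667e-03]), 'ee_pos': array([ 0.5133326 , -0.00589001,  0.0947715 ]), 'eef_rot': array([ 0.69910085,  0.10751023, -0.10655051, -0.69881796]), 'contact_force': array([-0.34854794,  0.45164267,  5.9756518 ]), 'wrist_torque': array([0.08845149, 0.22731147, 0.02315512]), 'grip_width': 0.014838525058766023}
2 [-0.022  0.069 -0.001] [-0.239 -0.075 -0.   ]
4 [-0.043  0.138 -0.005] [-0.477 -0.15  -0.   ]
6 [-0.065  0.207 -0.011] [-0.716 -0.224 -0.   ]
8 [-0.086  0.275 -0.02 ] [-0.954 -0.299 -0.   ]
10 [-0.108  0.343 -0.031] [-1.193 -0.374 -0.   ]
11 [-0.118  0.377 -0.038] [-1.312 -0.411 -0.   ]
12 [-0.129  0.411 -0.045] [-1.431 -0.449 -0.   ]
```

>>> play_rows --rows '[{"tx":-0.022,"ty":0.069,"tz":-0.001,"wx":-0.239,"wy":-0.075,"wz":0,"gripper":0},{"tx":-0.022,"ty":0.069,"tz":-0.004,"wx":-0.239,"wy":-0.075,"wz":0,"gripper":0},{"tx":-0.022,"ty":0.069,"tz":-0.006,"wx":-0.239,"wy":-0.075,"wz":0,"gripper":0},{"tx":0,"ty":0,"tz":0,"wx":0,"wy":0,"wz":0,"gripper":0}]'

```text
clock: 15.08
ee_pos: [0.512, -0.0013, 0.0945]
eef_rot: [0.736, 0.113, -0.101, -0.66]
contact_force: [1.2, -5.7, 4.2]
grip_width: 0.015
```

```bash
python3 - <<'E'
from h import *
s=ctrl.sense();print(s['ee_pos'],s['contact_force'],s['wrist_torque'],R.from_quat(s['eef_rot']).as_matrix()[:,1])
E
```

```text
[ 0.51199213 -0.00128639  0.09447942] [ 1.18273278 -5.69447663  4.16866273] [-1.36850214 -0.29077787 -0.0073518 ] [ 0.03354466 -0.10295067 -0.99412067]
```

>>> play_rows --rows '[{"tx":-0.022,"ty":0.069,"tz":-0.009,"wx":-0.239,"wy":-0.075,"wz":0,"gripper":0},{"tx":-0.022,"ty":0.068,"tz":-0.011,"wx":-0.239,"wy":-0.075,"wz":0,"gripper":0},{"tx":0,"ty":0,"tz":0,"wx":0,"wy":0,"wz":0,"gripper":0}]'

```text
clock: 15.45
ee_pos: [0.511, 0.0021, 0.094]
eef_rot: [0.758, 0.117, -0.097, -0.634]
contact_force: [2.5, -6.4, 3.5]
grip_width: 0.015
```

```bash
python3 - <<'E'
from h import *
s=ctrl.sense();print(s['ee_pos'],s['contact_force'],s['wrist_torque'],R.from_quat(s['eef_rot']).as_matrix()[:,1])
a=snap('scene','s6.png')['frame'];b=snap('wrist','w6.png')['frame']
cv2.imwrite('pics/c6.png',cv2.hconcat([cv2.resize(a[170:270,230:330],(400,400)),cv2.resize(b[120:400,140:420],(400,400))])[:,:,::-1])
E
```

```text
[0.51096781 0.00212446 0.09398301] [ 2.49684318 -6.37757166  3.52121366] [-1.3142377  -0.42213298  0.05541352] [ 0.05425001 -0.16862431 -0.98418635]
```

View pics/c6.png

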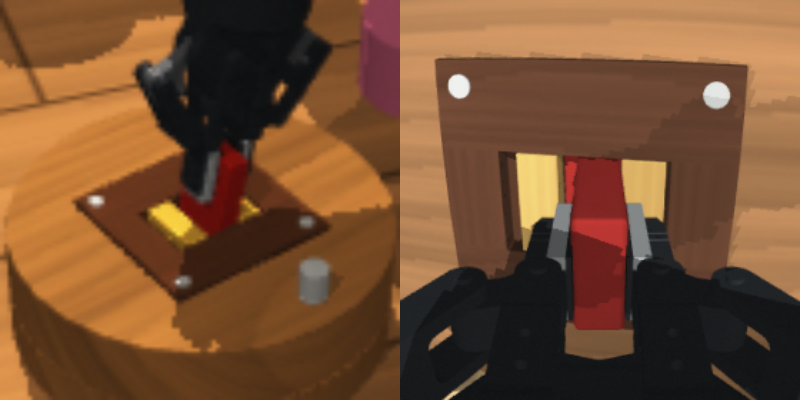

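Keeper a has moved nearly to the slot's edge, and the force is steady at about 6 N. I'll tilt slightly more to reach the stop.

>>> play_rows --rows '[{"tx":-0.011,"ty":0.034,"tz":-0.007,"wx":-0.12,"wy":-0.037,"wz":0,"gripper":0},{"tx":0,"ty":0,"tz":0,"wx":0,"wy":0,"wz":0,"gripper":0}]'

```text
clock: 15.8
ee_pos: [0.5108, 0.0027, 0.0938]
eef_rot: [0.764, 0.117, -0.095, -0.628]
contact_force: [1.9, -7.1, 4.8]
grip_width: 0.015
```

```bash
python3 - <<'E'
from h import *
s=ctrl.sense();print(s['ee_pos'],s['contact_force'],s['wrist_torque'],R.from_quat(s['eef_rot']).as_matrix()[:,1])
E
```

```text
[0.51079219 0.00273555 0.09376658] [ 1.91875958 -7.06569612  4.77099703] [-1.3979     -0.39281475  0.05973948] [ 0.05906273 -0.18478375 -0.98100283]
```

>>> play_rows --rows '[{"tx":-0.011,"ty":0.034,"tz":-0.007,"wx":-0.12,"wy":-0.037,"wz":0,"gripper":0},{"tx":0,"ty":0,"tz":0,"wx":0,"wy":0,"wz":0,"gripper":0}]'

```text
clock: 16.05
ee_pos: [0.5106, 0.0033, 0.0937]
eef_rot: [0.769, 0.118, -0.094, -0.621]
contact_force: [2.9, -8.7, 4.2]
grip_width: 0.015
```

```bash
python3 - <<'E'
from h import *
s=ctrl.sense();print(s['ee_pos'],s['contact_force'],s['wrist_torque'],R.from_quat(s['eef_rot']).as_matrix()[:,1])
b=snap('wrist','w7.png')['frame']
cv2.imwrite('pics/c7.png',cv2.resize(b[210:310,200:360],(800,500))[:,:,::-1])
E
```

```text
[0.51061598 0.00328124 0.09373015] [ 2.8588821  -8.69947456  4.17560891] [-1.59653526 -0.46304782  0.01619493] [ 0.06427161 -0.20174121 -0.97732781]
```

View pics/c7.png

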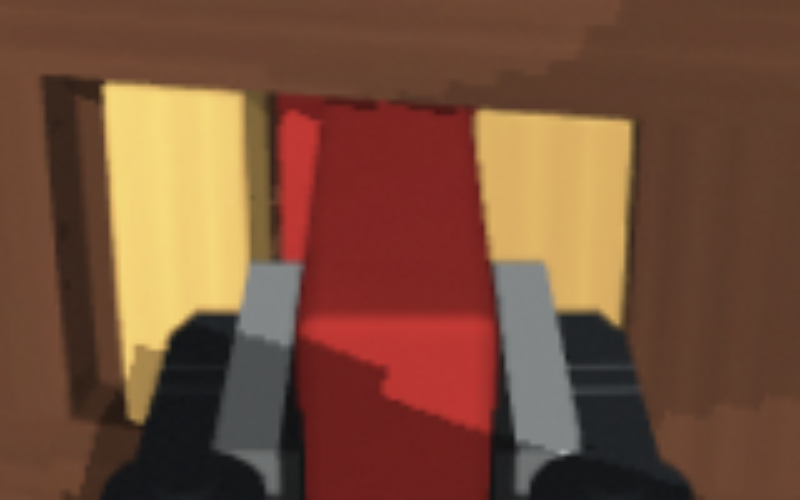

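Keeper a is now hard against the slot's edge. Rocking to the other side.

>>> play_rows --rows '[{"tx":0.022,"ty":-0.068,"tz":0.013,"wx":0.239,"wy":0.075,"wz":0,"gripper":0},{"tx":0.022,"ty":-0.068,"tz":0.011,"wx":0.239,"wy":0.075,"wz":0,"gripper":0},{"tx":0.022,"ty":-0.069,"tz":0.009,"wx":0.239,"wy":0.075,"wz":0,"gripper":0},{"tx":0.022,"ty":-0.069,"tz":0.006,"wx":0.239,"wy":0.075,"wz":0,"gripper":0},{"tx":0.022,"ty":-0.069,"tz":0.004,"wx":0.239,"wy":0.075,"wz":0,"gripper":0},{"tx":0.022,"ty":-0.069,"tz":0.001,"wx":0.239,"wy":0.075,"wz":0,"gripper":0},{"tx":0.022,"ty":-0.069,"tz":-0.001,"wx":0.239,"wy":0.075,"wz":0,"gripper":0},{"tx":0.022,"ty":-0.069,"tz":-0.004,"wx":0.239,"wy":0.075,"wz":0,"gripper":0},{"tx":0.022,"ty":-0.069,"tz":-0.006,"wx":0.239,"wy":0.075,"wz":0,"gripper":0},{"tx":0.022,"ty":-0.069,"tz":-0.009,"wx":0.239,"wy":0.075,"wz":0,"gripper":0},{"tx":0.022,"ty":-0.068,"tz":-0.011,"wx":0.239,"wy":0.075,"wz":0,"gripper":0},{"tx":0,"ty":0,"tz":0,"wx":0,"wy":0,"wz":0,"gripper":0}]'

```text
clock: 17.6
ee_pos: [0.516, -0.0139, 0.0939]
eef_rot: [-0.634, -0.097, 0.115, 0.759]
contact_force: [-1.5, 2.5, 9.9]
grip_width: 0.0149
```

```bash
python3 - <<'E'
from h import *
s=ctrl.sense();print(s['ee_pos'],s['contact_force'],s['wrist_torque'],R.from_quat(s['eef_rot']).as_matrix()[:,1])
b=snap('wrist','w8.png')['frame']
cv2.imwrite('pics/c8.png',cv2.resize(b[210:310,200:360],(800,500))[:,:,::-1])
E
```

```text
[ 0.51598357 -0.01387123  0.09392291] [-1.50441636  2.51253289  9.87099823] [0.87582137 0.23583604 0.00620301] [-0.05154321  0.16973889 -0.98414024]
```

View pics/c8.png

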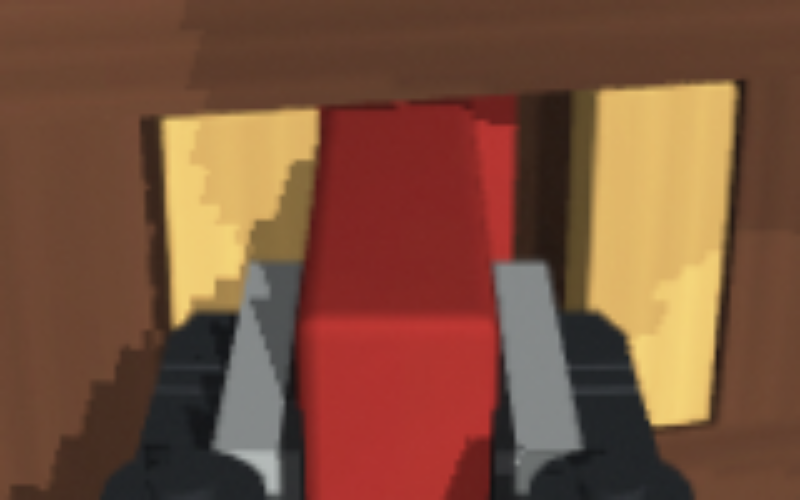

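Keeper b, on the left, still has a thin gap to its stop, so I'll rock about 2° further.

>>> play_rows --rows '[{"tx":0.011,"ty":-0.034,"tz":-0.006,"wx":0.12,"wy":0.037,"wz":0,"gripper":0},{"tx":0.011,"ty":-0.034,"tz":-0.007,"wx":0.12,"wy":0.037,"wz":0,"gripper":0},{"tx":0.011,"ty":-0.034,"tz":-0.007,"wx":0.06,"wy":0.018,"wz":0,"gripper":0},{"tx":0,"ty":0,"tz":0,"wx":0,"wy":0,"wz":0,"gripper":0}]'

```text
clock: 18.15
ee_pos: [0.5165, -0.0155, 0.0936]
eef_rot: [-0.617, -0.095, 0.118, 0.772]
contact_force: [-1.7, 6.8, 11.1]
grip_width: 0.0149
```

```bash
python3 - <<'E'
from h import *
s=ctrl.sense();print(s['ee_pos'],s['contact_force'],s['wrist_torque'],R.from_quat(s['eef_rot']).as_matrix()[:,1])
b=snap('wrist','w9.png')['frame']
cv2.imwrite('pics/c9.png',cv2.resize(b[210:310,200:360],(800,500))[:,:,::-1])
E
```

```text
[ 0.51647478 -0.01551767  0.09363107] [-1.74150561  6.76273005 11.05310754] [ 1.23461283  0.30823096 -0.02343964] [-0.06425201  0.21125679 -0.97531649]
```

View pics/c9.png

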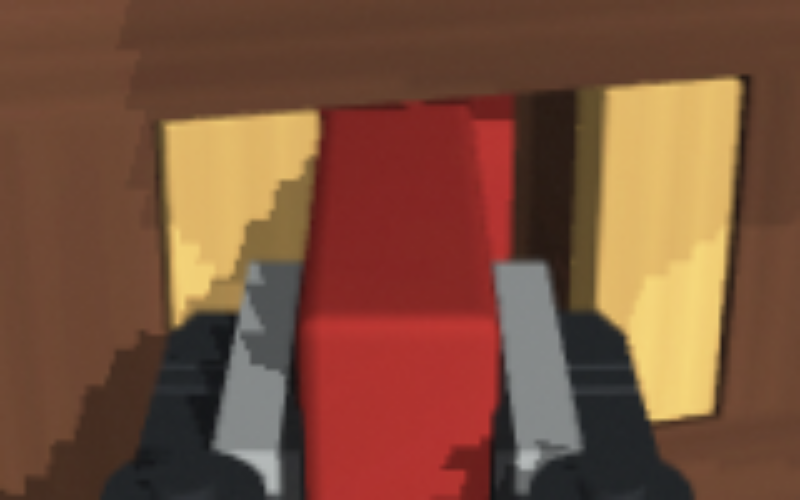

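Both keepers are back against their stops. Now bring the key upright.

>>> play_rows --rows '[{"tx":-0.024,"ty":0.074,"tz":0.017,"wx":-0.249,"wy":-0.078,"wz":0,"gripper":0},{"tx":-0.024,"ty":0.074,"tz":0.013,"wx":-0.249,"wy":-0.078,"wz":0,"gripper":0},{"tx":-0.024,"ty":0.074,"tz":0.01,"wx":-0.249,"wy":-0.078,"wz":0,"gripper":0},{"tx":-0.024,"ty":0.074,"tz":0.007,"wx":-0.249,"wy":-0.078,"wz":0,"gripper":0},{"tx":-0.024,"ty":0.074,"tz":0.004,"wx":-0.249,"wy":-0.078,"wz":0,"gripper":0},{"tx":-0.023,"ty":0.076,"tz":0.001,"wx":-0.249,"wy":-0.078,"wz":0,"gripper":0},{"tx":0,"ty":0,"tz":0,"wx":0,"wy":0,"wz":0,"gripper":0}]'

```text
clock: 19.08
ee_pos: [0.5132, -0.005, 0.0948]
eef_rot: [-0.699, -0.108, 0.107, 0.699]
contact_force: [-0.2, 0.5, 7.7]
grip_width: 0.0151
```

```bash
python3 - <<'E'
from h import *
s=ctrl.sense();print(s['ee_pos'],s['contact_force'],s['wrist_torque'],R.from_quat(s['eef_rot']).as_matrix()[:,1])
b=snap('wrist','w10.png')['frame']
cv2.imwrite('pics/c10.png',cv2.resize(b[210:310,200:360],(800,500))[:,:,::-1])
E
```

```text
[ 0.51316866 -0.00504532  0.09477725] [-0.23661735  0.45924649  7.72610235] [0.13104097 0.0718467  0.00491272] [ 1.57181749e-03  9.49298582e-04 -9.99998314e-01]
```

View pics/c10.png

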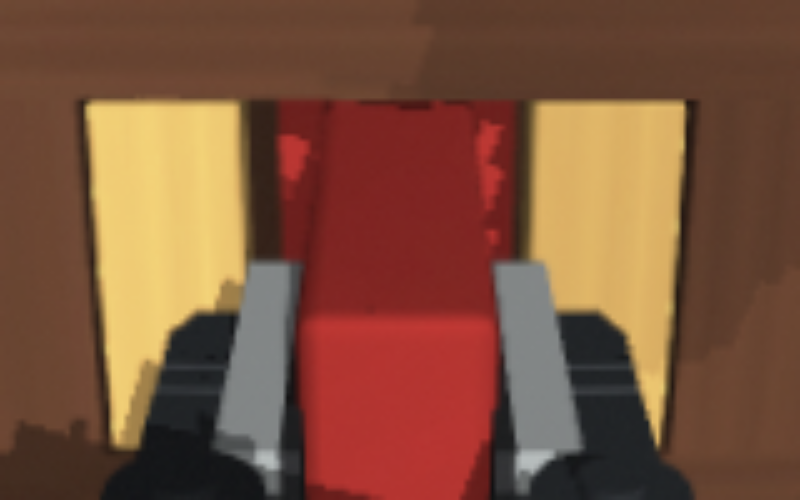

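Both keepers sit back and the foot's shoulders show between them, slightly nearer keeper a. I'll shift the key about 0.7 mm toward -y and draw it up gently.

>>> play_rows --rows '[{"tx":0.008,"ty":-0.027,"tz":0.03,"wx":0,"wy":0,"wz":0,"gripper":0},{"tx":0,"ty":0,"tz":0.08,"wx":0,"wy":0,"wz":0,"gripper":0},{"tx":0,"ty":0,"tz":0.1,"wx":0,"wy":0,"wz":0,"gripper":0},{"tx":0,"ty":0,"tz":0.1,"wx":0,"wy":0,"wz":0,"gripper":0},{"tx":0,"ty":0,"tz":0.1,"wx":0,"wy":0,"wz":0,"gripper":0},{"tx":0,"ty":0,"tz":0,"wx":0,"wy":0,"wz":0,"gripper":0}]'

```text
clock: 19.88
ee_pos: [0.5133, -0.0066, 0.1045]
eef_rot: [0.699, 0.107, -0.107, -0.699]
contact_force: [0.2, 0.3, -2.1]
grip_width: 0.0147
```

```bash
python3 - <<'E'
from h import *
s=ctrl.sense();print(s['ee_pos'],s['contact_force'],s['wrist_torque'])
b=snap('wrist','w11.png')['frame']
cv2.imwrite('pics/c11.png',cv2.resize(b[210:310,200:360],(800,500))[:,:,::-1])
E
```

```text
[ 0.51325274 -0.00655557  0.10448645] [ 0.20767059  0.30475156 -2.09909677] [ 0.02556261 -0.01696562 -0.02040614]
```

View pics/c11.png

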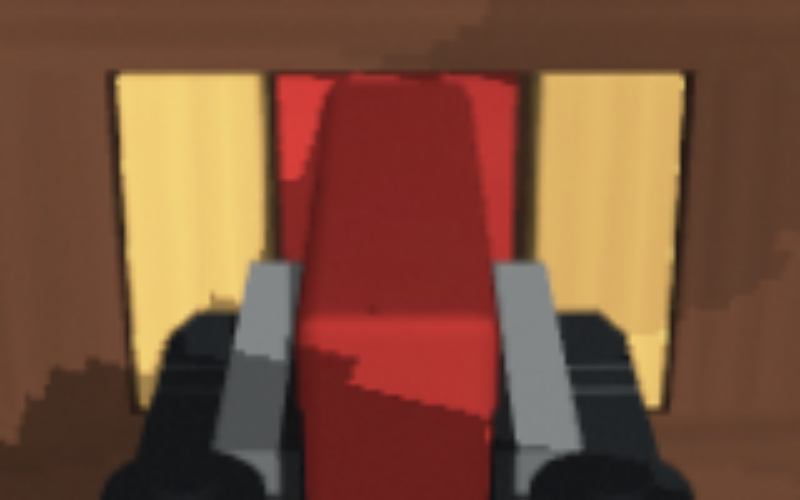

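The shoulders have passed the keepers, with only the key's weight on the wrist. Continuing up.

>>> play_rows --rows '[{"tx":-0.004,"ty":0.013,"tz":0.2,"wx":0,"wy":0,"wz":0,"gripper":0},{"tx":0,"ty":0,"tz":0.3,"wx":0,"wy":0,"wz":0,"gripper":0},{"tx":0,"ty":0,"tz":0.3,"wx":0,"wy":0,"wz":0,"gripper":0},{"tx":0,"ty":0,"tz":0.3,"wx":0,"wy":0,"wz":0,"gripper":0},{"tx":0,"ty":0,"tz":0.3,"wx":0,"wy":0,"wz":0,"gripper":0},{"tx":0,"ty":0,"tz":0.3,"wx":0,"wy":0,"wz":0,"gripper":0},{"tx":0,"ty":0,"tz":0.3,"wx":0,"wy":0,"wz":0,"gripper":0},{"tx":0,"ty":0,"tz":0.3,"wx":0,"wy":0,"wz":0,"gripper":0},{"tx":0,"ty":0,"tz":0.2,"wx":0,"wy":0,"wz":0,"gripper":0},{"tx":0,"ty":0,"tz":0.1,"wx":0,"wy":0,"wz":0,"gripper":0},{"tx":0,"ty":0,"tz":0.05,"wx":0,"wy":0,"wz":0,"gripper":0},{"tx":0,"ty":0,"tz":0,"wx":0,"wy":0,"wz":0,"gripper":0},{"tx":0,"ty":0,"tz":0,"wx":0,"wy":0,"wz":0,"gripper":0}]'

```text
clock: 21.55
ee_pos: [0.5129, -0.0062, 0.1703]
eef_rot: [-0.699, -0.107, 0.107, 0.699]
contact_force: [0.8, -1.1, -1.2]
grip_width: 0.0152
```

```bash
python3 - <<'E'
from h import *
s=ctrl.sense();print(s['ee_pos'],s['contact_force'],s['wrist_torque'],R.from_quat(s['eef_rot']).as_matrix()[:,1])
A=snap('scene','s12.png');a=A['frame'];b=snap('wrist','w12.png')['frame']
c=np.array([.513,-.0055,0]);
print([np.round(proj(A,c+[0,0,z]),1) for z in (.082,.107)])
cv2.imwrite('pics/c12.png',cv2.hconcat([cv2.resize(a[150:270,220:340],(400,400)),cv2.resize(b[120:400,140:420],(400,400))])[:,:,::-1])
E
```

```text
[ 0.51294631 -0.00617557  0.17033202] [ 0.78525731 -1.06492068 -1.1768279 ] [-0.00433829  0.01109229  0.04533354] [-3.57664730e-04  6.96028031e-05 -9.99999934e-01]
[array([279.3, 222.4]), array([279.3, 214.4])]
```

View pics/c12.png

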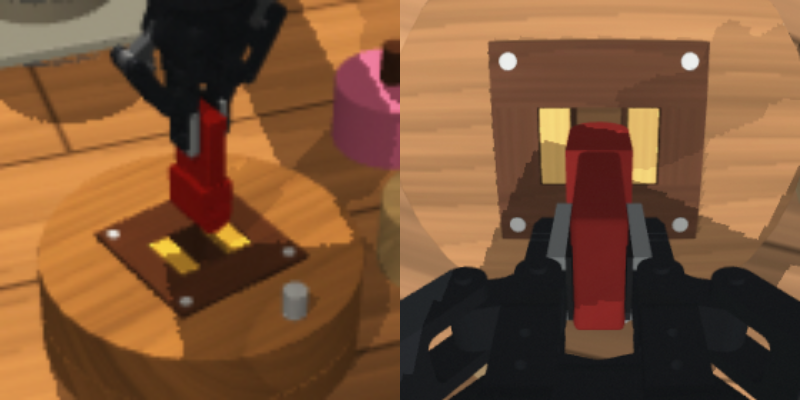

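View pics/s12.png

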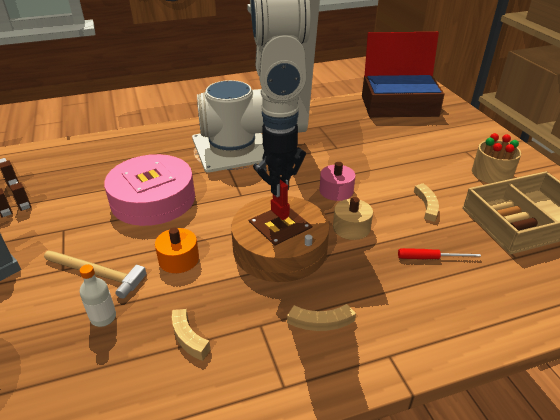

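The key is out over its slot. Before handing in, I'll check with an overlay that it hangs upright.

```bash
python3 - <<'E'
from h import *
A=grab_frame('scene');a=np.ascontiguousarray(A['frame'][:,:,::-1])
a=cv2.resize(a,None,fx=4,fy=4,interpolation=cv2.INTER_CUBIC)
t=np.radians(17.4);x=np.array([np.cos(t),np.sin(t),0]);y=np.array([-np.sin(t),np.cos(t),0]);c=np.array([.5137,-.0055,.1056])
for hw,z0,z1 in ((.013,.0,.04),(.008,.04,.097)):
  for X in(-.02,.02):
    for Y in(-hw,hw):
      p=[np.array(proj(A,c+x*X+y*Y+[0,0,z]))*4 for z in (z0,z1)]
      cv2.line(a,tuple(p[0].astype(int)),tuple(p[1].astype(int)),(0,255,0),1)
cv2.imwrite('pics/ov.png',cv2.resize(a[640:980,1000:1260],None,fx=1.7,fy=1.7))
s=ctrl.sense();print(s['clock'],s['grip_width'],s['contact_force'])
E
```

```text
21.7 0.014609624931106032 [ 0.69004152  0.74661041 -1.04424803]
```

View pics/ov.png

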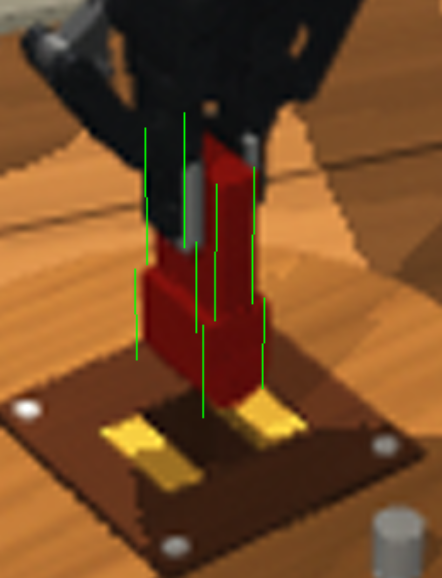

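```bash
python3 -c "
from station import ctrl
print(ctrl.sign_off())"
```

```text
the job is handed in; nothing more can be done
None
```

The job is done and handed in at about 21.7 s of the 51 s; sign-off gives no verdict.

- **Cover:** I lifted the light wooden cover off by its knob and stood it rim down on the open bench to the left, at about (0.50, 0.20). Later pictures show it upright there.
- **Key:** I gripped the red key with 80 N and rocked it about 12° to each side. Forces stayed around 10 N in the readings, and the wrist camera showed both brass keepers back against their stops. I then stood the key upright and drew it out, with only its weight on the wrist.

**Last checks:**
- **Grip:** the gripper still holds the key, reading an opening of 14.6 mm against a nominal 16 mm neck; it read low on the cover's knob too.
- **Tool:** it points straight down.
- **Height:** by the lift, the key's underside is about 24 mm above the insert, centred over the slot.
- **Other things:** the stop pin and everything else look unmoved in the scene picture.

**Small disagreements:** the cameras' estimates of the block's centre differed by up to 3 mm. In the final overlay the foot's edges lay a few enlarged pixels off the model, which I put down to calibration and the rounded foot. I saw no visible tilt.

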